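# Unlock the pantry tin and hold the key turned

## Robot

A 6-joint arm with a two-finger parallel gripper is mounted at the origin on a cart in front of the work surface, level with it; the furniture and walls round the work are solid. World frame = base frame: x ahead of the robot, y to its left, z up, the work surface at z = 0. Lengths are in m, angles in rad, forces in N, time in s.
With the tool pointing down it reaches from about 0.3 to 0.775 m from the base axis. Payload 14.6 kg.
Tool frame: the origin (TCP) lies at the very end of the fingers, on their centre line; the grasp point (between the pads) lies r.tcp_to_grasp behind it (r.tcp_to_grasp is the distance from the TCP to the grasp point, in m); z points along the fingers, y is the line along which they close (so a half turn about z gives the same grasp; the last joint's range is limited). The gripper opens to 94 mm and grips with 3 to 60 N. Pads are 16 mm wide; open, the fingers measure 119 mm over their backs; the gripper's body (75 mm by 177 mm) begins 78 mm behind the grasp point.
Start: joints at [1.262, 0.3, 1.521, -0, 1.321, -0.067], TCP at [0.132, 0.534, 0.205] pointing down, gripper open.
Joint ranges: [-3.03, 3.03], [-0.79, 2.21], [0.23, 2.52], [-1.04, 4.18], [0, 3.07], [-2.55, 2.55]. Speed limits (rad/s): [2.22, 2.22, 2.57, 3.14, 3.14, 3.14].

## Interface

Orientations are given as a unit quaternion [x, y, z, w].
In Python, from bench import r gives the robot as it stands. The module is installed in compiled form; this text tells all that it offers.
- The arm moves only by the tool arm_command, never from a script. Its argument "moves" is a list of rows, each a list of 3 entries, a list of its own where there are three numbers: the shift along the world's x, y, z in m, then the turn, a rotation vector about the world's x, y, z in rad, then the opening in per cent of the stroke, from 0 (shut) to 100 (fully open). A call has 1 to 10 rows; each row is the pose to reach, as a shift and turn from the pose commanded when the call began; what a row does not reach only later rows make up. A row lasts 1/8 s, in which the tool goes at most 62.5 mm and 10.7 degrees, less where a joint would pass 70% of its speed; a pose out of reach is approached as far as the arm can. A call with a gripper value outside its range is refused whole. The fingers move at their own pace and stop on an object; "force" is the grip in N (left out, the last holds). Time passes only in rows, so rows that repeat a pose let the fingers close. It gives the time, the measured TCP pose, the force, the opening and the grip force at its end, in the units of the state.
- r.read_state(): the state, without advancing time (a new reading comes with each control period).
- r.capture(name): name is "scene" or "top" or "wrist"; returns (picture, depth): 384x512x3 uint8, red, green, blue; 384x512 float32, m along the optical axis (not along the pixel's ray), 0 where there is no reading.
- r.get_calibration(name): a dict with "fx", "fy", "cx", "cy" (pixels), "dist" ([k1, k2, p1, p2, k3] as OpenCV has them; the pictures are not rectified), "R" (3x3) and "t" (3): a world point X has camera coordinates R X + t; the wrist camera has in their place "tool_from_camera" (4x4, takes a point from camera to tool coordinates, whose origin is the TCP and whose axes are the flange's). Camera axes: x right, y down, z forward; pixel columns grow to the right and rows downward; lengths in m; the calibration is good to about 2 mm. A picture is of the moment at which its call begins: read the wrist's pose just before it. get_calibration takes no time and is no camera call.
- r.hand_in(): hands the job in; it is judged then, once.
The state is a dict: "time_s": time; "q": joint angles; "qvel": joint speeds; "tau": joint torques, N m; "position": TCP position; "orientation": TCP orientation; "force": force on the tool from outside, world axes, zero at the start; "wrist_torque": the same for the moment, N m; "width": finger opening in m; "grip_force": force on a finger pad.
Only numpy, scipy, OpenCV 4.12 (cv2) and the standard library are available. Lean on these libraries where they do the work, as an engineer would, in place of code of your own. Each camera call takes 0.05 s, during which the arm holds its last target. There are 200 camera calls.

## Task

Take the red-headed key out of the wooden stand, push it fully home into the red-ringed lock on top of the grey tin, working it past the sticky pins, and only then turn it a quarter turn clockwise (seen from above) to its stop so that the bolt is drawn. The lock springs back by itself, so finish while still gripping the key, fully home and held turned against its stop. Leave the blue-headed key in its place and do not disturb the timer, the pinch bowl or the spice jar.

Things in the scene. Friction and masses are not known exactly. Their poses are not given: they have to be found in the camera images.
- key_red: The key to use. Red head 32 (x) x 10 (y, grip across this) x 36 mm (z, upward); below it a flat steel blade 16 mm wide (x), 4.5 mm thick (y), 30 mm long, its last 14 mm a V point. Origin: centre of the head's underside, where the blade begins. 28 to 56 g. Works either way round. Starts upright in a slot of the stand, its head resting on the stand.
- key_red_tip (a point): The point of the red key's blade, 30 mm below its origin; same axes as the key.
- key_blue: A spare key of the same shape with a blue head, in the stand's other slot: leave it there.
- key_stand: Fixed light wooden block, 40 (x) x 160 (y) x 36 mm high, origin at the centre of its underside. Two slots in its top, 45 mm either side of the centre along y, each 20 mm along y and 7 mm along x, 33 mm deep; the keys' wide faces look along the stand's x.
- lock_box: Fixed grey tin, white lid, 136 (x) x 176 (y) x 70 mm high, origin at the centre of its underside. On the lid, 12 mm toward +x of its centre, a dark lock case 62 x 62 mm, top at 104 mm, with a red ring round a brass cylinder; a steel bolt reaches from it toward -x into a keeper 89 mm high and draws back 15 mm as the cylinder turns.
- keyway (a point): Centre of the keyway's mouth in the cylinder's top face, 106 mm above the tin's underside. Turns with the cylinder: x along the slot (17.5 mm), y across it (6 mm), z up. 33 mm deep, mouth bevelled 2.5 mm. Two sprung sticky pins stand 4 mm in from its +x end, 12 and 20 mm down: push with 8 to 22 N, wiggling helps. Fully home, the head rests on the cylinder and the tip is 30 mm below this point.
- lock_plug (a joint): Turn of the cylinder, rad: 0 at rest (locked, where it starts), growing clockwise seen from above to a stop at 1.45 (bolt drawn). A spring drives it back: 0.03 N m at 0, 0.10 N m at the stop. The key has about 0.2 rad of play in the slot, so its head turns that much farther.
- kitchen_timer: Black and white round kitchen timer, 64 mm across, 58 mm high, a bystander.
- pinch_bowl: Small white pinch bowl, 68 mm across, 28 mm high, a bystander.
- spice_jar: Square spice jar with a black lid, 46 x 46 x 97 mm, a bystander.
Not all that is in view belongs to the job. What is shaped like the lock_box but green is not meant.

How it is judged:
By the outcome, as a careful person would: the job done as asked, in the order asked, and still so for the second after the job is handed in, while the arm keeps its last pose, push and grip.
It also fails if it takes over 48 s, if anything falls off the work surface, if the arm or the gripper's body presses on something with over 40 N, if the wrist force passes 120 N, or if a joint passes its speed limit or range.

## Working session

There is one attempt and no reset: what is moved stays moved. The work goes in short steps, Python scripts to look and compute and a tool call to move; the robot and the scene stay as the last step left them, time stands still between calls to the robot, and variables do not carry over. Pictures are saved under pics/ and viewed, at most 10 in all, crops included, and the job is handed in when it is done.

Besides the shell and the picture viewer there is one more tool, called after "Emit:" by a JSON object that holds its "fn" and its "kwargs", one argument or row to a line. arm_command: Moves the arm, as the interface text tells. Its arguments: {"type":"object","properties":{"moves":{"type":"array"},"force":{"type":"number"}},"required":["moves"]}

```bash
mkdir -p pics; cat > h.py <<'E'
import numpy as np,cv2
from bench import r
from scipy.spatial.transform import Rotation as Ro
def cap(n,f):
    s=r.read_state();p,d=r.capture(n);cv2.imwrite('pics/'+f+'.png',p[:,:,::-1]);np.savez('pics/'+f+'.npz',p=p,d=d,pos=s['position'],o=s['orientation']);return p,d
def ray(n,f,u,v):
    c=r.get_calibration(n);K=np.array([[c['fx'],0,c['cx']],[0,c['fy'],c['cy']],[0,0,1]])
    x,y=cv2.undistortPoints(np.array([[[u,v]]],float),K,np.array(c['dist'],float)).ravel()
    if n=='wrist':
        z=np.load('pics/'+f+'.npz');T=np.array(c['tool_from_camera']);W=Ro.from_quat(z['o']).as_matrix()
        return W@T[:3,3]+z['pos'],W@T[:3,:3]@np.array([x,y,1])
    R=np.array(c['R']);t=np.array(c['t']);return -R.T@t,R.T@np.array([x,y,1])
def atz(n,f,u,v,z):
    o,d=ray(n,f,u,v);return o+d*(z-o[2])/d[2]
def dep(n,f,u,v):
    o,d=ray(n,f,u,v);return o+d*float(np.load('pics/'+f+'.npz')['d'][int(round(v)),int(round(u))])
def tri(a,b):
    (o1,d1),(o2,d2)=ray(*a),ray(*b);d1/=np.linalg.norm(d1);d2/=np.linalg.norm(d2)
    s=np.linalg.lstsq(np.c_[d1,-d2],o2-o1,rcond=None)[0];p,q=o1+s[0]*d1,o2+s[1]*d2;return (p+q)/2,np.linalg.norm(p-q)
E
python3 - <<'E'
from h import *
a,_=cap('top','t0');b,_=cap('scene','s0')
print(r.tcp_to_grasp,r.read_state())
for n in('top','scene'):
  c=r.get_calibration(n);print(n,c['fx'],-np.array(c['R']).T@np.array(c['t']),np.array(c['R']))
print(r.get_calibration('wrist'))
E
```

```text
0.0188 {'time_s': 0.1, 'q': array([ 1.26242391e+00,  3.00399090e-01,  1.52150167e+00, -3.18507178e-05,
        1.32069870e+00, -6.66051557e-02]), 'qvel': array([ 0.00069584, -0.00107047, -0.00364635,  0.00015077,  0.00200455,
       -0.00085856]), 'tau': array([ 1.64318983e-03, -5.32645476e+01, -3.53285336e+01,  7.09679537e-02,
        2.35953648e-02, -5.08026960e-05]), 'position': array([0.1316245 , 0.53378212, 0.20495942]), 'orientation': array([ 1.20585500e-01,  9.92702817e-01, -4.97454558e-04, -7.86724851e-05]), 'force': array([-0.14541973,  0.64196069,  0.96838003]), 'wrist_torque': array([-0.03317565, -0.03328611,  0.0333573 ]), 'grip_force': 0.0, 'width': 0.09404379709567381}
top 381.12409029460804 [0.45106574 0.11817742 1.48769596] [[-0.0058685  -0.99997499  0.00394823]
 [-0.99778175  0.00559372 -0.06633468]
 [ 0.06631094 -0.00432876 -0.99778962]]
scene 469.3767571183085 [-1.14375652 -0.14360003  0.88652342] [[ 0.145373   -0.98928652 -0.01337408]
 [-0.41791844 -0.04914825 -0.90715414]
 [ 0.89677805  0.137465   -0.42058591]]
{'fx': 287.11403467553237, 'fy': 287.11403467553237, 'cx': 259.319741720523, 'cy': 191.11010852158054, 'dist': array([-0.04793048,  0.        ,  0.        ,  0.        ,  0.        ]), 'tool_from_camera': array([[ 2.90487012e-04, -9.66612688e-01, -2.56241736e-01,
         7.28489436e-02],
       [ 9.99999524e-01,  5.19423181e-04, -8.25759948e-04,
        -1.03974980e-03],
       [ 9.31287941e-04, -2.56241375e-01,  9.66612379e-01,
        -1.77588005e-01],
       [ 0.00000000e+00,  0.00000000e+00,  0.00000000e+00,
         1.00000000e+00]])}
```

View pics/t0.png

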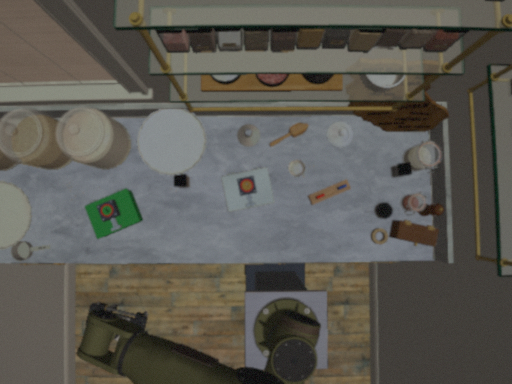

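View pics/s0.png

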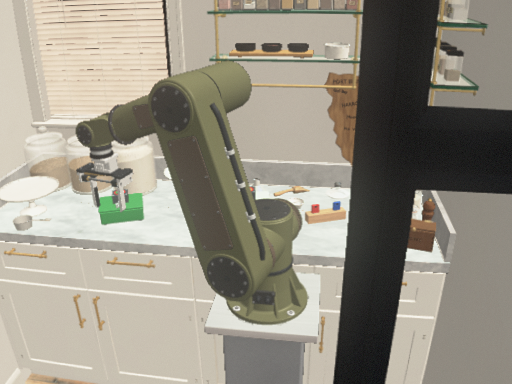

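Top view: grey tin at about (247,187) and key stand at (329,192). A green tin at (113,212) is the decoy. Candidates for the red key are the red or blue heads on the stand at about (316,197) and (343,186). I'll check in a close crop.

```bash
python3 - <<'E'
from h import *
a=cv2.imread('pics/t0.png')[120:220,222:355];cv2.imwrite('pics/c1.png',cv2.resize(a,None,fx=6,fy=6,interpolation=cv2.INTER_CUBIC))
for u,v in[(247,187),(316,197),(343,186),(329,192),(296,168),(340,133),(248,133),(384,210)]: print(u,v,dep('top','t0',u,v))
E
```

```text
247 187 [0.54879656 0.14508106 0.0763087 ]
316 197 [ 0.51067964 -0.11299624  0.06352607]
343 186 [ 0.55132674 -0.21527621  0.06519263]
329 192 [ 0.5306646  -0.16770662  0.03600483]
296 168 [ 0.62650629 -0.04507899  0.01145015]
340 133 [ 0.75447331 -0.20996736  0.05871692]
248 133 [7.68035722e-01 1.41693686e-01 4.34766910e-04]
384 210 [ 0.46009405 -0.36971365  0.06272494]
```

View pics/c1.png

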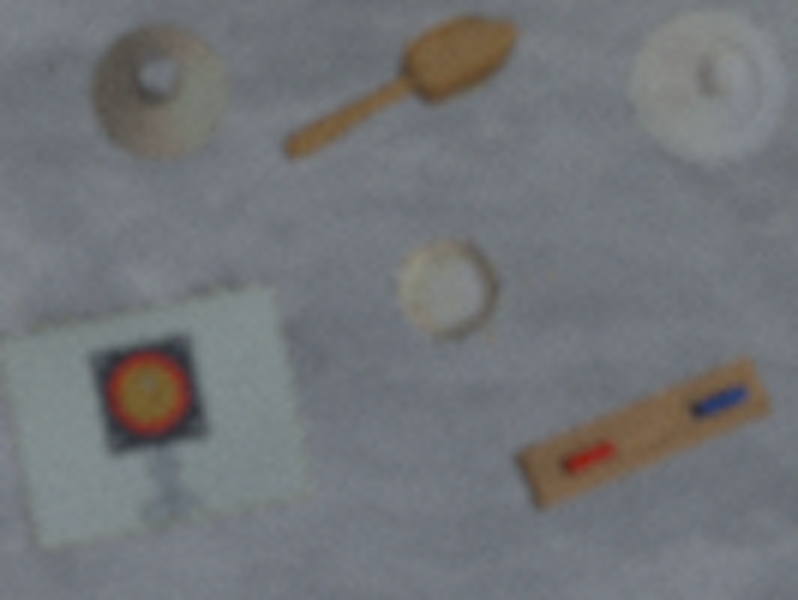

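Emit:
{"fn": "arm_command", "kwargs": {
  "moves": [
    [[0.2,-0.2,0.05],[0,0,0.2],100],
    [[0.4,-0.39,0.05],[0,0,0.4],100],
    [[0.4,-0.39,0.05],[0,0,0.4],100],
    [[0.4,-0.39,0.05],[0,0,0.4],100],
    [[0.4,-0.39,0.05],[0,0,0.4],100],
    [[0.4,-0.39,0.05],[0,0,0.4],100],
    [[0.4,-0.39,0.05],[0,0,0.4],100],
    [[0.4,-0.39,0.05],[0,0,0.4],100],
    [[0.4,-0.39,0.05],[0,0,0.4],100],
    [[0.4,-0.39,0.05],[0,0,0.4],100]
  ]
}}

```text
time_s: 1.35
position: [0.5334, 0.1413, 0.2548]
orientation: [-0.077, 0.997, -0.0, -0.0]
force: [-0.4, 0.0, -0.2]
width: 0.0941
grip_force: 0.0
```

```bash
python3 - <<'E'
from h import *
for k in ('time_s','position','q','force'):print(k,r.read_state()[k])
cap('wrist','w1')
print(atz('top','t0',247,185,.106),atz('top','t0',320.2,196.2,.072))
E
```

```text
time_s 1.35
position [0.53336778 0.14130864 0.25481388]
q [ 1.92735713e-01  2.71448358e-01  1.44271722e+00 -2.67278470e-04
  1.42833497e+00 -1.53253472e+00]
force [-0.40876626  0.02145415 -0.16327273]
[0.55402798 0.14448372 0.106     ] [ 0.51321109 -0.12737741  0.072     ]
```

View pics/w1.png

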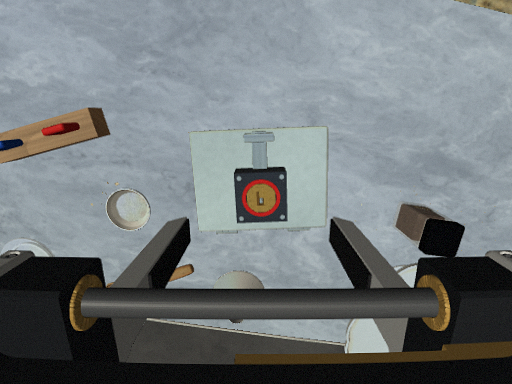

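Wrist view: the grey tin's lock is at (261,198), with the keyway inside the brass cylinder. The red key is at (60,129), the bowl at (128,208) and the jar at (425,225). I'll go lower for the second view.

Emit:
{"fn": "arm_command", "kwargs": {
  "moves": [
    [[0.0,0.0,-0.05],[0,0,0],100],
    [[0.015,0.0,-0.1],[0,0,0],100],
    [[0.015,0.0,-0.1],[0,0,0],100],
    [[0.015,0.0,-0.1],[0,0,0],100]
  ]
}}

```text
time_s: 1.9
position: [0.5467, 0.1448, 0.1575]
orientation: [-0.079, 0.997, 0.0, 0.001]
force: [-0.1, 1.3, 1.1]
width: 0.0941
grip_force: 0.0
```

```bash
python3 - <<'E'
from h import *
cap('wrist','w2');z=np.load('pics/w2.npz');print(z['pos'],z['o'])
a=cv2.imread('pics/w1.png')[160:235,225:297];b=cv2.imread('pics/w2.png')[130:280,190:330]
cv2.imwrite('pics/c2.png',np.hstack([cv2.resize(a,(400,417),interpolation=2),cv2.resize(b,(389,417),interpolation=2)]))
E
```

```text
[0.54674738 0.14477225 0.15751462] [-7.94272752e-02  9.96840213e-01  1.52775746e-04  9.35359633e-04]
```

View pics/c2.png

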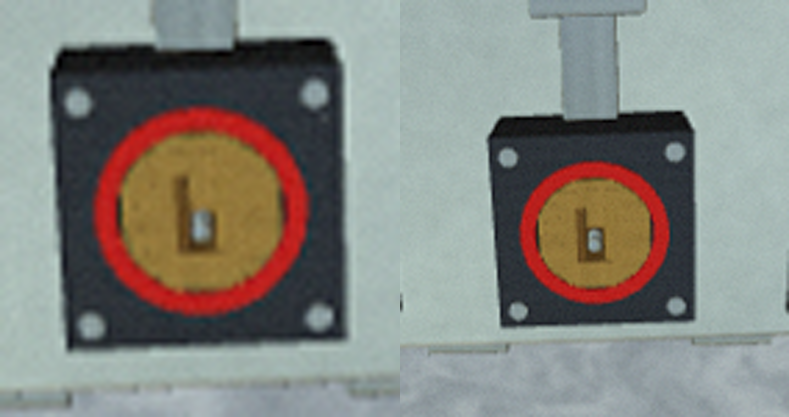

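The crop shows the red ring round the brass cylinder, with the centre at about (261.2,198.0) in w1 and (260.2,213.8) in w2. The slot runs along the tin's x, with the pin at the far (+x) end. Four screws at the case corners will give the yaw.

```bash
python3 - <<'E'
from h import *
C={}
for f in('w1','w2'):
    p=np.load(f'pics/{f}.npz')['p'].astype(int);m=((p[...,0]>130)&(p[...,1]<80)&(p[...,2]<80)).astype(np.uint8);m[:,:200]=0;m[:,330:]=0
    c=max(cv2.findContours(m,0,1)[0],key=cv2.contourArea);e=cv2.fitEllipse(c);C[f]=e[0];print(f,e)
print('ring tri',tri(('wrist','w1',*C['w1']),('wrist','w2',*C['w2'])))
for f in C:print(atz('wrist',f,*C[f],.105))
g=lambda x,y:(225+x*72/400,160+y*75/417)
h=lambda x,y:(190+(x-400)*140/389,130+y*150/417)
S1=[atz('wrist','w1',*g(*q),.104)[:2] for q in[(78,102),(314,94),(319,317),(91,326)]]
S2=[atz('wrist','w2',*h(*q),.104)[:2] for q in[(508,158),(675,152),(676,306),(518,311)]]
for S in(S1,S2):
    S=np.array(S);print(S.mean(0),[np.degrees(np.arctan2(*(b-a)[::-1])) for a,b in((S[0],S[3]),(S[1],S[2]),(S[0],S[1]),(S[3],S[2]))])
print('slot',[atz('wrist','w1',*g(*q),.106)[:2] for q in[(175,175),(215,255)]],[dep('wrist','w2',*h(*q)) for q in((570,233),(630,233))])
E
```

```text
w1 ((260.6642761230469, 197.493896484375), (35.75260543823242, 37.28564453125), 93.53462982177734)
w2 ((259.6617736816406, 213.2102508544922), (49.826175689697266, 52.437862396240234), 92.55973052978516)
ring tri (array([0.55520257, 0.14458693, 0.10119121]), np.float64(0.00021630448954758385))
[0.55413588 0.14429676 0.105     ]
[0.55386963 0.14448014 0.105     ]
[0.55508942 0.14496355] [np.float64(11.084022572646523), np.float64(11.267188926688085), np.float64(100.86708538672981), np.float64(101.28608833357276)]
[0.5549993  0.14487424] [np.float64(11.153103373616586), np.float64(11.05625178885045), np.float64(101.25585152088651), np.float64(101.11302182507961)]
slot [array([0.54733257, 0.13826444]), array([0.56354825, 0.1494377 ])] [array([0.55624079, 0.13752512, 0.1030315 ]), array([0.55338867, 0.15576393, 0.10280312])]
```

Emit:
{"fn": "arm_command", "kwargs": {
  "moves": [
    [[0.0,0.0,0.06],[0,0,-0.18],100],
    [[-0.02,-0.06,0.1],[0,0,-0.36],100],
    [[-0.03,-0.12,0.1],[0,0,-0.54],100],
    [[-0.04,-0.18,0.1],[0,0,-0.72],100],
    [[-0.05,-0.24,0.08],[0,0,-0.9],100],
    [[-0.05,-0.27,0.04],[0,0,-1.08],100],
    [[-0.05,-0.27,0.02],[0,0,-1.26],100],
    [[-0.05,-0.27,0.01],[0,0,-1.36],100],
    [[-0.05,-0.27,0.01],[0,0,-1.36],100],
    [[-0.05,-0.27,0.01],[0,0,-1.36],100]
  ]
}}

```text
time_s: 3.2
position: [0.4972, -0.1259, 0.1671]
orientation: [0.564, 0.826, 0.0, 0.001]
force: [-0.3, 0.2, -0.7]
width: 0.0936
grip_force: 0.0
```

```bash
python3 - <<'E'
from h import *
cap('wrist','w3');z=np.load('pics/w3.npz');print(z['pos'],z['o'])
E
```

```text
[ 0.49715996 -0.12592552  0.16708566] [5.64267832e-01 8.25590926e-01 3.26576634e-04 1.15354605e-03]
```

View pics/w3.png

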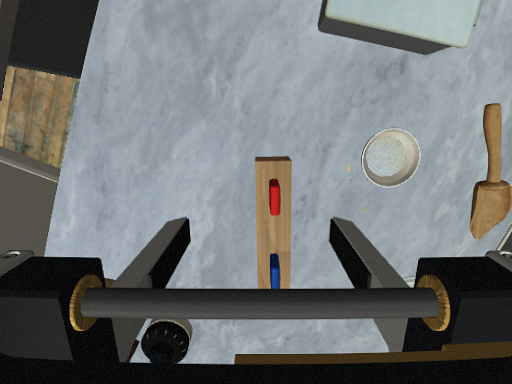

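Wrist view: the red head is at (275,197) on the stand, with blue behind at (275,270). The bowl is at (390,157) and the timer at (165,340), both clear of the fingers.

```bash
cat > red.py <<'E'
from h import *
def red(f):
    z=np.load(f'pics/{f}.npz');p=z['p'].astype(int);m=((p[...,0]>110)&(p[...,1]<70)&(p[...,2]<70)).astype(np.uint8)
    c=max(cv2.findContours(m,0,1)[0],key=cv2.contourArea);q=np.zeros_like(m);cv2.drawContours(q,[c],-1,1,-1)
    v,u=np.nonzero(q);P=np.array([dep('wrist',f,a,b) for a,b in zip(u,v)])
    zt=np.percentile(P[:,2],90);T=P[P[:,2]>zt-.006];T0=np.array([atz('wrist',f,a,b,.072)[:2] for (a,b),pz in zip(zip(u,v),P[:,2]) if pz>zt-.006])
    R=cv2.minAreaRect((T0*1000).astype(np.float32));print(f,len(P),len(T),'ztop',zt,'mean',T0.mean(0),'rect mm',R);print(cv2.boxPoints(R).round(1).tolist())
    print('uv top',np.array([(a,b) for (a,b),pz in zip(zip(u,v),P[:,2]) if pz>zt-.006]).mean(0), 'bbox',cv2.boundingRect(c))
E
python3 - <<'E'
from red import *
red('w3')
f='w3'
for q in [(256,158),(290,157),(258,285),(291,285)]:print(q,atz('wrist',f,*q,.036), dep('wrist',f,q[0]+(4 if q[0]<270 else -4),q[1]+5)[2])
for q in [(268,240)]:print(dep('wrist',f,*q))
for q in [(150,218),(188,218)]:print(dep('top','t0',320,196))
E
```

```text
w3 270 268 ztop 0.07113225721891901 mean [ 0.51540356 -0.1288009 ] rect mm ((515.2496948242188, -128.89894104003906), (9.03562068939209, 29.04532241821289), 21.880281448364258)
[[505.6000061035156, -117.0999984741211], [516.5, -144.10000610351562], [524.9000244140625, -140.6999969482422], [514.0, -113.69999694824219]]
uv top [274.73507463 200.09328358] bbox (269, 186, 11, 29)
(256, 158) [ 0.48454137 -0.10147712  0.036     ] 0.03444362620966912
(290, 157) [ 0.5183407  -0.08711145  0.036     ] 0.03457709843642032
(258, 285) [ 0.54314135 -0.24626055  0.036     ] 0.27621588168407907
(291, 285) [ 0.58090687 -0.23164765  0.036     ] 0.27651663971847074
[ 0.53238386 -0.18629464  0.0353296 ]
[ 0.51384851 -0.12620155  0.07454393]
[ 0.51384851 -0.12620155  0.07454393]
```

Emit:
{"fn": "arm_command", "kwargs": {
  "moves": [
    [[0.018,-0.003,-0.04],[0,0,0.012],100],
    [[0.018,-0.003,-0.07],[0,0,0.012],100],
    [[0.018,-0.003,-0.07],[0,0,0.012],100]
  ]
}}

```text
time_s: 3.62
position: [0.514, -0.1286, 0.0945]
orientation: [0.56, 0.829, -0.0, -0.001]
force: [-0.2, 0.0, 0.0]
width: 0.0941
grip_force: 0.0
```

```bash
python3 - <<'E'
from red import *
cap('wrist','w4');z=np.load('pics/w4.npz');print(z['pos'],z['o']);red('w4')
print(tri(('wrist','w3',274.7,200.1),('wrist','w1',61,128)))
E
```

```text
[ 0.51401227 -0.12864189  0.09448157] [ 5.59893842e-01  8.28563100e-01 -4.01325037e-04 -1.38335135e-03]
w4 462 452 ztop 0.07104522004113645 mean [ 0.51545109 -0.12869863] rect mm ((515.1600341796875, -128.8438720703125), (8.826549530029297, 29.816190719604492), 22.27130126953125)
[[505.3999938964844, -116.69999694824219], [516.7000122070312, -144.3000030517578], [524.9000244140625, -141.0], [513.5999755859375, -113.4000015258789]]
uv top [260.46902655 217.21238938] bbox (254, 198, 13, 39)
(array([ 0.51952991, -0.13743313,  0.03823765]), np.float64(0.002575653746397143))
```

View pics/w4.png

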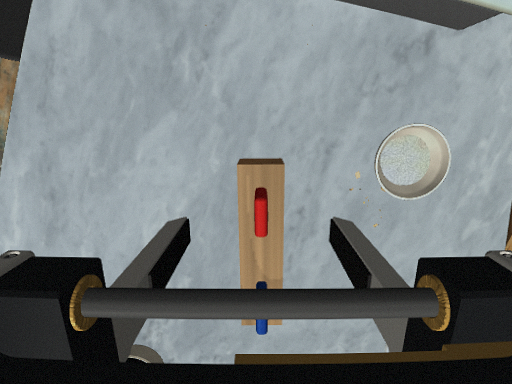

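Red head is at (261,217), centred between the fingers. The heights agree between w3, w4 and depth, with the top at 71–72 mm. Grasping now.

Emit:
{"fn": "arm_command", "kwargs": {
  "force": 45,
  "moves": [
    [[0.0013,0,-0.03],[0,0,0],100],
    [[0.0013,0,-0.0535],[0,0,0],100],
    [[0.0013,0,-0.0535],[0,0,0],100],
    [[0.0013,0,-0.0535],[0,0,0],60],
    [[0.0013,0,-0.0535],[0,0,0],30],
    [[0.0013,0,-0.0535],[0,0,0],0],
    [[0.0013,0,-0.0535],[0,0,0],0],
    [[0.0013,0,-0.0535],[0,0,0],0],
    [[0.0013,0,-0.0535],[0,0,0],0]
  ]
}}

```text
time_s: 4.8
position: [0.516, -0.129, 0.0419]
orientation: [0.56, 0.828, -0.0, -0.0]
force: [-0.1, -0.2, -0.2]
width: 0.0374
grip_force: 0.0
```

Emit:
{"fn": "arm_command", "kwargs": {
  "moves": [
    [[0,0,0],[0,0,0],0],
    [[0,0,0],[0,0,0],0],
    [[0,0,0],[0,0,0],0],
    [[0,0,0],[0,0,0],0],
    [[0,0,0],[0,0,0],0],
    [[0,0,0],[0,0,0],0]
  ]
}}

```text
time_s: 5.55
position: [0.516, -0.129, 0.0419]
orientation: [0.56, 0.828, -0.0, -0.0]
force: [-0.1, -0.4, -0.7]
width: 0.0097
grip_force: 45.0
```

Emit:
{"fn": "arm_command", "kwargs": {
  "moves": [
    [[0,0,0.02],[0,0,0],0],
    [[0,0,0.06],[0,0,0],0],
    [[0,0,0.11],[0,0,0],0],
    [[0.01,0.05,0.12],[0,0,0.18],0],
    [[0.02,0.1,0.12],[0,0,0.36],0],
    [[0.03,0.15,0.12],[0,0,0.54],0],
    [[0.038,0.2,0.12],[0,0,0.72],0],
    [[0.038,0.24,0.12],[0,0,0.9],0],
    [[0.038,0.27,0.12],[0,0,1.08],0],
    [[0.0383,0.2735,0.12],[0,0,1.26],0]
  ]
}}

```text
time_s: 6.8
position: [0.554, 0.1464, 0.1618]
orientation: [-0.039, 0.999, 0.0, -0.0]
force: [0.5, -0.3, -1.1]
width: 0.0098
grip_force: 45.0
```

Emit:
{"fn": "arm_command", "kwargs": {
  "moves": [
    [[0,0,0],[0,0,0.123],0],
    [[0,0,0],[0,0,0.123],0],
    [[0,0,0],[0,0,0.123],0]
  ]
}}

```text
time_s: 7.18
position: [0.5543, 0.1444, 0.1619]
orientation: [-0.095, 0.995, -0.0, -0.0]
force: [0.2, 0.2, -0.3]
width: 0.0091
grip_force: 45.0
```

```bash
python3 - <<'E'
from h import *
s=r.read_state();print(s)
cap('wrist','w5');z=np.load('pics/w5.npz')
th=np.arctan2(z['o'][1],z['o'][0]);print('yaw',2*th-np.pi/2)
a=cv2.imread('pics/w5.png')[150:300,160:360];cv2.imwrite('pics/c5.png',cv2.resize(a,None,fx=4,fy=4,interpolation=2))
E
```

```text
{'time_s': 7.175, 'q': array([ 1.90848412e-01,  3.87960809e-01,  1.50707207e+00, -1.90633532e-06,
        1.24669546e+00, -1.57010720e+00]), 'qvel': array([-0.00218077, -0.00201608, -0.00161303, -0.00061551, -0.0007442 ,
       -0.00766351]), 'tau': array([ 1.19337123e-01, -5.73098338e+01, -3.43825042e+01, -1.30544911e-02,
        7.53817870e-02, -6.62428653e-02]), 'position': array([0.55427068, 0.14436128, 0.16190372]), 'orientation': array([-9.49367529e-02,  9.95483304e-01, -7.38682411e-06, -6.74470578e-05]), 'force': array([ 0.21252249,  0.15328343, -0.32502884]), 'wrist_torque': array([0.03996721, 0.01399885, 0.00418953]), 'grip_force': 44.99976396560669, 'width': 0.009148275343299327}
yaw 1.7609562173754534
```

View pics/c5.png

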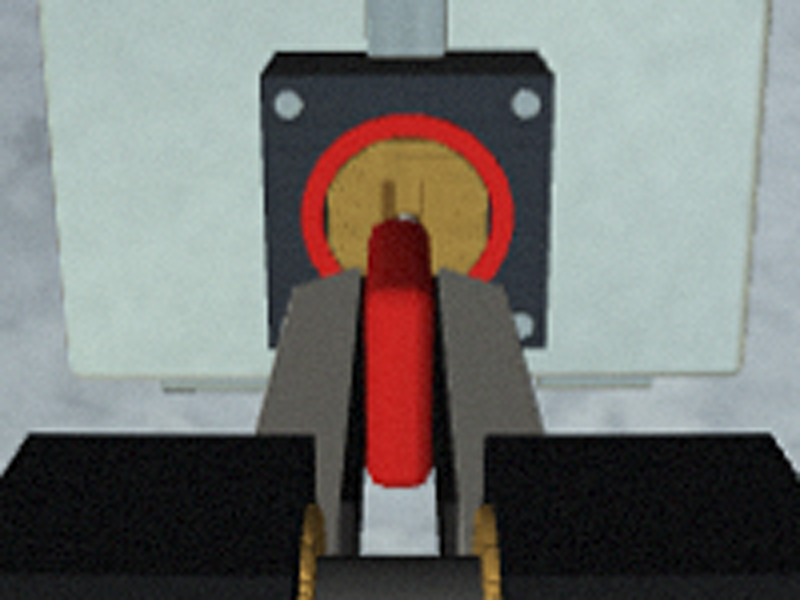

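```bash
python3 - <<'E'
from h import *
z=np.load('pics/w5.npz');W=Ro.from_quat(z['o']).as_matrix();C=lambda x,y:((x+.5)/4-.5+160,(y+.5)/4-.5+150)
t=lambda P:(W.T@(P-z['pos'])*1000).round(2)
p=z['p'].astype(int);m=(p[...,0]>130)&(p[...,1]<80)&(p[...,2]<80)
v,u=np.nonzero(m);k=(v<213)&(u>225)&(u<300)
# outer ring contour points: first/last red in rows 180..216 excluding key
pts=[]
for row in range(178,218):
    c=np.nonzero(m[row,225:300])[0]+225
    if len(c): pts+= [(c[0],row),(c[-1],row)]
e=cv2.fitEllipse(np.array(pts,np.float32));print(e)
for c in (e[0],C(408.5,217)):
    P=atz('wrist','w5',*c,.105);print('ring',P,t(P))
for q,zz in(((399.5,470),.192),((399.5,300),.192)):
    P=atz('wrist','w5',*C(*q),zz);print('keytop',t(P),dep('wrist','w5',*C(*q)))
for q,zz in(((369,235),.162),((430,235),.162)):
    P=dep('wrist','w5',*C(*q));print('front',t(P),P)
s=[atz('wrist','w5',*C(*q),.104) for q in((288,105),(526,104))]
print('screws',[t(a) for a in s],s)
E
```

```text
((261.3651428222656, 203.37591552734375), (50.156856536865234, 51.918643951416016), 87.37618255615234)
ring [0.55375599 0.14426288 0.105     ] [ 0.52  0.   56.9 ]
ring [0.55413191 0.1446713  0.105     ] [ 0.07  0.33 56.9 ]
keytop [-10.71  -1.57 -30.1 ] [0.56596367 0.14501733 0.19043867]
keytop [ 15.36  -1.58 -30.09] [0.54080621 0.14016234 0.18859067]
front [-4.49 -8.18 58.46] [0.56022206 0.13717424 0.10344613]
front [-4.61  5.01 58.82] [0.55783863 0.15014946 0.10308369]
screws [array([ 24.28, -24.94,  57.91]), array([24.51, 24.87, 57.91])] [array([0.53513929, 0.1152781 , 0.104     ]), array([0.52548995, 0.16414501, 0.104     ])]
```

Emit:
{"fn": "arm_command", "kwargs": {
  "moves": [
    [[0,0,0],[0,0,-0.18],0],
    [[0,0,0],[0,0,-0.36],0],
    [[0,0,0],[0,0,-0.54],0],
    [[0,0,0],[0,0,-0.72],0],
    [[0,0,0],[0,0,-0.9],0],
    [[0,0,0],[0,0,-1.08],0],
    [[0,0,0],[0,0,-1.26],0],
    [[0,0,0],[0,0,-1.44],0],
    [[0,0,0],[0,0,-1.62],0],
    [[0,0,0],[0,0,-1.8],0]
  ]
}}

```text
time_s: 8.48
position: [0.5543, 0.1444, 0.162]
orientation: [0.722, 0.691, -0.0, 0.0]
force: [1.0, 0.0, -1.6]
width: 0.0097
grip_force: 45.0
```

Emit:
{"fn": "arm_command", "kwargs": {
  "moves": [
    [[0,0,0],[0,0,-0.18],0],
    [[0,0,0],[0,0,-0.36],0],
    [[0,0,0],[0,0,-0.54],0],
    [[0,0,0],[0,0,-0.72],0],
    [[0,0,0],[0,0,-0.9],0],
    [[0,0,0],[0,0,-1.08],0],
    [[0,0,0],[0,0,-1.26],0],
    [[0,0,0],[0,0,-1.342],0],
    [[0,0,0],[0,0,-1.342],0],
    [[0,0,0],[0,0,-1.342],0]
  ]
}}

```text
time_s: 9.72
position: [0.5543, 0.1444, 0.162]
orientation: [0.995, 0.097, -0.0, -0.0]
force: [-0.4, 0.3, 0.1]
width: 0.0097
grip_force: 45.0
```

```bash
cat > ring.py <<'E'
from h import *
from scipy.optimize import least_squares
def ring(f,zz=.105):
    z=np.load(f'pics/{f}.npz');W=Ro.from_quat(z['o']).as_matrix();p=z['p'].astype(int)
    m=(p[...,0]>100)&(p[...,1]<70)&(p[...,2]<70);pts=[]
    for row in range(150,260):
        c=np.nonzero(m[row,225:305])[0]+225
        if len(c): pts+=[(c[0]-.5,row),(c[-1]+.5,row)]
    P=np.array([atz('wrist',f,a,b,zz)[:2] for a,b in pts])*1000
    x=np.r_[np.median(P,0),23]
    s=least_squares(lambda x:np.hypot(*(P-x[:2]).T)-x[2],[554,144.5,23],loss='cauchy',f_scale=.3)
    res=np.abs(s.fun);print(f,z['pos'],'yaw',2*np.arctan2(z['o'][1],z['o'][0])-np.pi/2,'centre,r',s.x.round(2),'n',len(P),'inl',(res<.6).sum())
    return s.x
E
python3 - <<'E'
from ring import *
cap('wrist','w6')
for f in('w1','w2','w5','w6'):ring(f)
E
```

```text
w1 [0.53336778 0.14130864 0.25481388] yaw 1.7253084968379873 centre,r [552.38 147.75  22.98] n 76 inl 73
w2 [0.54674738 0.14477225 0.15751462] yaw 1.729818452161699 centre,r [552.2  147.62  22.91] n 102 inl 102
w5 [0.55427068 0.14436128 0.16190372] yaw 1.7609562173754534 centre,r [552.18 147.51  22.95] n 164 inl 88
w6 [0.55429845 0.14443248 0.16195199] yaw -1.3768180583146332 centre,r [555.36 144.45  23.  ] n 160 inl 85
```

```bash
python3 - <<'E'
from h import *
f='w2'
z=np.load(f'pics/{f}.npz');p=z['p'].astype(int)
m=(p[...,0]>100)&(p[...,1]<70)&(p[...,2]<70)
v,u=np.nonzero(m[150:260,225:305]);u+=225;v+=150
print(u.min(),u.max(),v.min(),v.max())
for q in((u.min(),213),(u.max(),213),(260,v.min()),(260,v.max()),(260,213)):print(q,atz('wrist',f,*q,.105)*1000)
E
```

```text
233 286 188 238
(np.int64(233), 213) [555.05348028 125.35201933 105.        ]
(np.int64(286), 213) [547.94822436 169.67472347 105.        ]
(260, np.int64(188)) [529.8600401  144.44879394 105.        ]
(260, np.int64(238)) [574.08769244 151.58367268 105.        ]
(260, 213) [551.42631761 147.92768897 105.        ]
```

```bash
python3 - <<'E'
from h import *
for i in range(2):
  c=r.get_calibration('wrist');print(c['tool_from_camera'][:3].round(5).tolist(),c['fx'],c['cx'],c['cy'],c['dist'])
print(atz('wrist','w2',259.66,213.21,.105),atz('wrist','w2',260,213,.105),atz('wrist','w2',np.int64(260),213.,.105))
print(r.read_state()['time_s'])
E
```

```text
[[0.00029, -0.96653, -0.25657, 0.07524], [1.0, 6e-05, 0.0009, 0.00157], [-0.00086, -0.25657, 0.96652, -0.17759]] 287.11403467553237 259.319741720523 191.11010852158054 [-0.04793048  0.          0.          0.          0.        ]
[[0.00029, -0.96653, -0.25657, 0.07524], [1.0, 6e-05, 0.0009, 0.00157], [-0.00086, -0.25657, 0.96652, -0.17759]] 287.11403467553237 259.319741720523 191.11010852158054 [-0.04793048  0.          0.          0.          0.        ]
[0.5516575  0.14767336 0.105     ] [0.55142632 0.14792769 0.105     ] [0.55142632 0.14792769 0.105     ]
9.775
```

```bash
python3 - <<'E'
from ring import *
import red
c0=r.get_calibration('wrist')
yaw=lambda f:2*np.arctan2(*np.load(f'pics/{f}.npz')['o'][[1,0]])-np.pi/2
z5,z6=[np.load(f'pics/{f}.npz') for f in('w5','w6')]
a,b=ring('w5'),ring('w6');L=(a+b)[:2]/2;print('lock',L)
for f,x in(('w5',a),('w6',b)):
    W=Ro.from_quat(np.load(f'pics/{f}.npz')['o']).as_matrix();print('bias tool',(W.T@np.r_[x[:2]-L,0]).round(2))
W=Ro.from_quat(z5['o']).as_matrix();bt=(W.T@np.r_[a[:2]-L,0])/1000
T=np.array(c0['tool_from_camera']).copy();T[:3,3]-=bt;c0['tool_from_camera']=T;print(T[:3,3])
import h
class S:  # patched calibration
    get_calibration=staticmethod(lambda n:c0)
h.r=S
for f in('w1','w2','w5','w6'):ring(f)
for f in('w3','w4'):
    red.red(f);z=np.load(f'pics/{f}.npz');print('yaw',yaw(f),z['pos'])
for f in('w5','w6'):
    z=np.load(f'pics/{f}.npz');W=Ro.from_quat(z['o']).as_matrix();p=z['p'].astype(int)
    col=p[205:285,259];print(f,[(i+205,*v) for i,v in enumerate(col) if i%1==0 and (i<24 or i>56)][8:])
    for q in((259.4,222.4),(259.4,271.6)):print((W.T@(atz('wrist',f,*q,.192)-z['pos'])*1000).round(2))
E
```

```text
w5 [0.55427068 0.14436128 0.16190372] yaw 1.7609562173754534 centre,r [552.18 147.51  22.95] n 164 inl 88
w6 [0.55429845 0.14443248 0.16195199] yaw -1.3768180583146332 centre,r [555.36 144.45  23.  ] n 160 inl 85
lock [553.76850545 145.98157769]
bias tool [1.27 1.8  0.  ]
bias tool [ 1.26  1.81 -0.  ]
[ 0.07396738 -0.0002346  -0.17758916]
w1 [0.53336778 0.14130864 0.25481388] yaw 1.7253084968379873 centre,r [553.92 146.16  22.98] n 76 inl 73
w2 [0.54674738 0.14477225 0.15751462] yaw 1.729818452161699 centre,r [553.74 146.04  22.91] n 102 inl 102
w5 [0.55427068 0.14436128 0.16190372] yaw 1.7609562173754534 centre,r [553.77 145.98  22.95] n 164 inl 88
w6 [0.55429845 0.14443248 0.16195199] yaw -1.3768180583146332 centre,r [553.76 145.98  23.  ] n 160 inl 85
w3 270 268 ztop 0.07111914240785464 mean [ 0.51443453 -0.12761941] rect mm ((514.2810668945312, -127.71747589111328), (9.03573226928711, 29.042919158935547), 21.878149032592773)
[[504.70001220703125, -115.9000015258789], [515.5, -142.89999389648438], [523.9000244140625, -139.5], [513.0999755859375, -112.5999984741211]]
uv top [274.73
[... 3884 characters left out ...]
np.int64(157), np.int64(161)), (273, np.int64(167), np.int64(183), np.int64(188)), (274, np.int64(170), np.int64(179), np.int64(183)), (275, np.int64(166), np.int64(178), np.int64(182)), (276, np.int64(171), np.int64(181), np.int64(185)), (277, np.int64(172), np.int64(184), np.int64(187)), (278, np.int64(172), np.int64(184), np.int64(187)), (279, np.int64(169), np.int64(181), np.int64(185)), (280, np.int64(167), np.int64(181), np.int64(182)), (281, np.int64(168), np.int64(180), np.int64(183)), (282, np.int64(165), np.int64(177), np.int64(180)), (283, np.int64(170), np.int64(181), np.int64(185)), (284, np.int64(167), np.int64(180), np.int64(183))]
[ 17.07  -0.05 -30.05]
[-13.23  -0.04 -30.05]
```

Emit:
{"fn": "arm_command", "kwargs": {
  "moves": [
    [[0,0,0],[0,0,0.18],0],
    [[0,0,0],[0,0,0.36],0],
    [[0,0,0],[0,0,0.54],0],
    [[0,0,0],[0,0,0.72],0],
    [[0,0,0],[0,0,0.9],0],
    [[0,0,0],[0,0,1.08],0],
    [[0,0,0],[0,0,1.26],0],
    [[0,0,0],[0,0,1.44],0],
    [[0,0,0],[0,0,1.62],0],
    [[0,0,0],[0,0,1.8],0]
  ]
}}

```text
time_s: 11.02
position: [0.5543, 0.1445, 0.1619]
orientation: [0.54, 0.841, 0.0, 0.0]
force: [-0.9, 1.3, -0.0]
width: 0.0097
grip_force: 45.0
```

Emit:
{"fn": "arm_command", "kwargs": {
  "moves": [
    [[0,0,0],[0,0,0.18],0],
    [[0,0,0],[0,0,0.36],0],
    [[0,0,0],[0,0,0.54],0],
    [[0,0,0],[0,0,0.72],0],
    [[0,0,0],[0,0,0.9],0],
    [[0,0,0],[0,0,1.08],0],
    [[0.0013,0.0019,0],[0,0,1.26],0],
    [[0.0013,0.0019,0],[0,0,1.342],0],
    [[0.0013,0.0019,0],[0,0,1.342],0],
    [[0.0013,0.0019,0],[0,0,1.342],0]
  ]
}}

```text
time_s: 12.28
position: [0.5556, 0.1464, 0.162]
orientation: [-0.096, 0.995, 0.0, 0.0]
force: [-0.8, -0.6, -1.0]
width: 0.0094
grip_force: 45.0
```

```bash
python3 - <<'E'
from h import *
s=r.read_state();o=s['orientation'];print(s['position'],2*np.arctan2(o[1],o[0])-np.pi/2,s['force'],s['wrist_torque'],s['time_s'],s['width'])
E
```

```text
[0.5555949  0.14635658 0.16195016] 1.7622919974914333 [-0.76545971 -0.62381687 -1.00821519] [ 0.03614719  0.02296778 -0.04746885] 12.275 0.009435756862661761
```

Emit:
{"fn": "arm_command", "kwargs": {
  "moves": [
    [[0,0,-0.01],[0,0,0],0],
    [[0,0,-0.016],[0,0,0],0],
    [[0,0,-0.021],[0,0,0],0],
    [[0,0,-0.025],[0,0,0],0],
    [[0,0,-0.028],[0,0,0],0],
    [[0,0,-0.028],[0,0,0],0]
  ]
}}

```text
time_s: 13.02
position: [0.5556, 0.1464, 0.1338]
orientation: [-0.096, 0.995, -0.0, -0.0]
force: [-0.9, 0.6, -0.2]
width: 0.0096
grip_force: 45.0
```

Emit:
{"fn": "arm_command", "kwargs": {
  "moves": [
    [[0,0,-0.003],[0,0,0],0],
    [[0,0,-0.006],[0,0,0],0],
    [[0,0,-0.008],[0,0,0],0],
    [[0,0,-0.01],[0,0,0],0],
    [[0,0,-0.01],[0,0,0],0]
  ]
}}

```text
time_s: 13.65
position: [0.5553, 0.1463, 0.1237]
orientation: [-0.096, 0.995, -0.0, -0.0]
force: [-1.7, -0.1, -0.8]
width: 0.0099
grip_force: 45.0
```

Emit:
{"fn": "arm_command", "kwargs": {
  "moves": [
    [[0,0,-0.002],[0,0,0],0],
    [[0,0,-0.004],[0,0,0],0],
    [[0,0,-0.006],[0,0,0],0],
    [[0,0,-0.006],[0,0,0],0]
  ]
}}

```text
time_s: 14.15
position: [0.5548, 0.1462, 0.1178]
orientation: [-0.096, 0.995, -0.0, -0.001]
force: [-6.9, -2.2, 4.0]
width: 0.0097
grip_force: 45.0
```

Emit:
{"fn": "arm_command", "kwargs": {
  "moves": [
    [[0,0,-0.002],[0,0,0.03],0],
    [[0,0,-0.004],[0,0,-0.03],0],
    [[0,0,-0.005],[0,0,0.03],0],
    [[0,0,-0.006],[0,0,-0.03],0],
    [[0,0,-0.007],[0,0,0],0],
    [[0,0,-0.007],[0,0,0],0]
  ]
}}

```text
time_s: 14.9
position: [0.5548, 0.1459, 0.1117]
orientation: [-0.097, 0.995, -0.0, -0.001]
force: [-12.5, -3.8, 13.8]
width: 0.0096
grip_force: 45.0
```

```bash
python3 - <<'E'
from h import *
s=r.read_state();o=s['orientation'];print(s['position'],2*np.arctan2(o[1],o[0])-np.pi/2,s['force'],s['wrist_torque'],s['time_s'],s['width'])
E
```

```text
[0.55481651 0.14594134 0.11174906] 1.764353626041391 [-12.54763501  -3.7698987   13.79659043] [-1.02289642  2.75670171 -0.09456417] 14.9 0.009642821811287918
```

Emit:
{"fn": "arm_command", "kwargs": {
  "moves": [
    [[0,0,-0.001],[0,0,0.04],0],
    [[0,0,-0.001],[0,0,-0.04],0],
    [[0,0,-0.0015],[0,0,0],0],
    [[0,0,-0.0015],[0,0,0],0]
  ]
}}

```text
time_s: 15.4
position: [0.5552, 0.1459, 0.1115]
orientation: [-0.097, 0.995, -0.0, -0.0]
force: [-15.5, -6.8, 25.4]
width: 0.0097
grip_force: 45.0
```

```bash
python3 - <<'E'
from h import *
s=r.read_state();o=s['orientation'];print(s['position'],2*np.arctan2(o[1],o[0])-np.pi/2,s['force'],s['wrist_torque'],s['time_s'],s['width'])
p,d=cap('wrist','w7')
W=Ro.from_quat(o).as_matrix()
for v in(230,245,260):P=dep('wrist','w7',259,v);print(P,W.T@(P-s['position']))
a=cv2.imread('pics/w7.png')[150:300,160:360];cv2.imwrite('pics/c7.png',cv2.resize(a,None,fx=4,fy=4,interpolation=2))
E
```

```text
[0.55524764 0.14587721 0.11154921] 1.7646707250934726 [-15.46741571  -6.84576191  25.44849286] [-1.37403771  3.44578246  0.08520132] 15.4 0.009733447421268799
[0.54442795 0.14188543 0.13972799] [ 0.011398   -0.00185708 -0.02817233]
[0.55304762 0.14357993 0.14049653] [ 0.00261369 -0.00185569 -0.02894461]
[0.5628731  0.14550568 0.13936033] [-0.00739922 -0.00185802 -0.02781265]
```

View pics/c7.png

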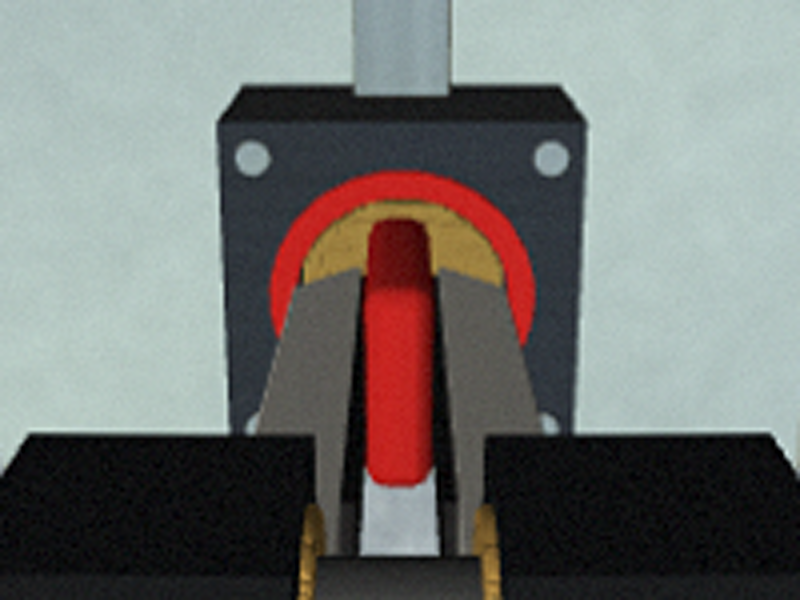

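Picture: the head sits on the brass cylinder at (400,250), square and unslipped in the fingers. Force rose to 25 N with no further travel, so the key is fully home. Now turning clockwise about the lock axis.

Emit:
{"fn": "arm_command", "kwargs": {
  "moves": [
    [[0,-0.0003,0],[0,0,-0.15],0],
    [[0,-0.0006,0],[0,0,-0.3],0],
    [[0,-0.0009,0],[0,0,-0.45],0],
    [[-0.0001,-0.0011,0],[0,0,-0.6],0],
    [[-0.0003,-0.0014,0],[0,0,-0.75],0],
    [[-0.0004,-0.0016,0],[0,0,-0.9],0],
    [[-0.0006,-0.0018,0],[0,0,-1.05],0],
    [[-0.0008,-0.002,0],[0,0,-1.2],0],
    [[-0.0011,-0.0021,0],[0,0,-1.35],0],
    [[-0.0011,-0.0021,0],[0,0,-1.35],0]
  ]
}}

```text
time_s: 16.7
position: [0.5546, 0.1453, 0.1116]
orientation: [0.547, 0.837, 0.001, 0.0]
force: [-10.3, 4.2, 21.4]
width: 0.0091
grip_force: 45.0
```

```bash
cat > st.py <<'E'
from h import *
s=r.read_state();o=s['orientation'];print(s['position'],2*np.arctan2(o[1],o[0])-np.pi/2,s['force'],s['wrist_torque'],s['tau'][5],s['time_s'],s['width'])
E
python3 st.py
```

```text
[0.55460175 0.14530262 0.11160487] 0.4121517622962583 [-10.33043059   4.19247824  21.44769859] [0.78435195 2.4820497  0.09833888] 1.4029176905751228 16.7 0.0091317481347875
```

Emit:
{"fn": "arm_command", "kwargs": {
  "moves": [
    [[-0.0002,-0.0001,0],[0,0,-0.1],0],
    [[-0.0004,-0.0001,0],[0,0,-0.2],0],
    [[-0.0005,-0.0002,0],[0,0,-0.27],0],
    [[-0.0005,-0.0002,0],[0,0,-0.3],0],
    [[-0.0005,-0.0002,0],[0,0,-0.3],0]
  ]
}}

```text
time_s: 17.32
position: [0.5542, 0.1452, 0.1116]
orientation: [0.666, 0.746, 0.001, -0.0]
force: [-10.7, 5.5, 21.0]
width: 0.01
grip_force: 45.1
```

```bash
python3 st.py
```

```text
[0.55417222 0.1452385  0.11162137] 0.114335955615817 [-10.72185066   5.54625876  21.00582194] [0.93400037 2.44725971 0.36982371] 0.565267950296402 17.325 0.010045809704687185
```

Emit:
{"fn": "arm_command", "kwargs": {
  "moves": [
    [[-0.0001,0,0],[0,0,-0.03],0],
    [[-0.0001,0,0],[0,0,-0.05],0],
    [[-0.0001,0,0],[0,0,-0.05],0],
    [[-0.0001,0,0],[0,0,-0.05],0]
  ]
}}

```text
time_s: 17.82
position: [0.5541, 0.1452, 0.1116]
orientation: [0.684, 0.73, 0.001, 0.0]
force: [-10.8, 5.6, 20.5]
width: 0.0099
grip_force: 45.3
```

```bash
python3 st.py; python3 - <<'E'
from h import *
cap('wrist','w8');cap('top','t8')
a=cv2.imread('pics/w8.png')[130:300,140:390];b=cv2.imread('pics/t8.png')[150:220,215:285]
cv2.imwrite('pics/c8.png',np.hstack([cv2.resize(a,(500,340),interpolation=2),cv2.resize(b,(300,340),interpolation=2)]))
E
```

```text
[0.5541326  0.14523523 0.11158993] 0.06513350855528843 [-10.77482396   5.56014992  20.48563897] [0.91607384 2.28565283 0.46098417] 0.5353303626179695 17.825 0.009904743861870275
```

View pics/c8.png

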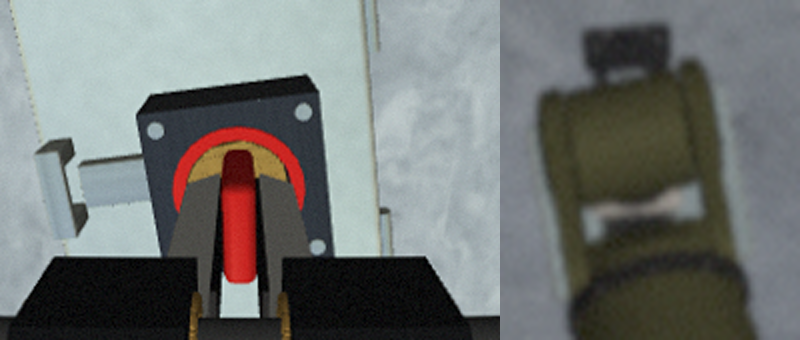

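The bolt is clear of its keeper, with a gap at (75,185) in the crop. Torque rises steeply at about 1.7 rad of head turn, so the cylinder is on its stop. The key is still home at z 0.1116 under 20 N of push.

```bash
python3 -c "
from bench import r
print(r.hand_in())"
```

```text
the job is handed in; nothing more can be done
None
```

I handed the job in at about 18 s: the red key is fully home in the red-ringed lock and still gripped, held about 1.7 rad clockwise against the stop with the bolt drawn. The blue key and bystanders were not touched.

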